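# Pack the primer bottle into the paint-row tray and close the end stop

## Task

The narrow tray on the desk keeps paint standing in a row between its fixed end wall and a sliding end stop. Stand the plain white bottle (the widest of the three containers on the open desk next to the tray, taller than a paint jar and without a pointed nozzle) upright in the tray between the jar already there and the end stop, and let go of it. Then push the end stop along until the jar and the bottle stand snug, upright, against the end wall.

Things in the scene. Friction and masses are not known exactly. Their poses are not given: they have to be found in the camera images.
- tray: Tray fixed to the desk; plywood base 80 x 230 mm (y -130 to +100 mm). Origin: on the desk, mid-width of the channel; y runs along the row to the fixed plywood end wall (inner face at y = +80 mm, top at z = 60 mm), z up. Channel floor at z = 8 mm; aluminium side rails 56 mm apart inside (x -28 to +28), 6 mm thick, tops at z = 22 mm.
- end_stop (a joint): Sliding aluminium plate across the channel, 54 mm wide, 8 mm thick, top 58 mm over the desk. Value = clear gap in m from its face to the end wall: face at tray y = 0.080 - value, back face (push here) 8 mm farther to -y, then a flat foot 26 mm long, top 19 mm over the desk. Range 0 to 0.155, friction 1.5 N, stays where left; starts at 0.125 to 0.150.
- row_jar: Paint jar already standing in the tray near the end wall, loose: round, white screw cap, green paint; 35 mm diameter, 49 mm high. Origin: centre of its underside, z along its axis. Starts with a gap of 2 to 15 mm to the end wall.
- bottle: Plain white bottle, loose on the desk: round, 41 mm diameter up to 56 mm height, cap 37 mm, 70 mm high, about 70 g. Origin: centre of its underside, z up its axis. Two unwanted containers stand by it: a squat white-capped paint jar (35 mm across, 49 mm high) and a slim dropper bottle with pointed nozzle (26 mm across, 74 mm high); their three places are swapped.

How it is judged (in metres and radians):
On the way:
1. the white bottle stands upright in the tray between the jar and the end stop, let go (x of bottle in the frame of tray between -0.015 and 0.015 m and y of bottle in the frame of tray between -0.06 and 0.05 m and z of bottle in the frame of tray between 0.003 and 0.013 m and angle between bottle's own z axis and vertical below 0.175 rad and contact force between the fingers and bottle below 0.3 N), for 0.2 s.
At the end, for the whole second after the job is handed in: Jar and white bottle stand upright (10 degrees) and still on the tray floor, within 15 mm of its centre line; the jar next to the end wall (gap under 12 mm), the bottle between jar and stop; the stop under 87 mm from the wall (76 mm is fully snug) (x of bottle in the frame of tray between -0.015 and 0.015 m and y of bottle in the frame of tray between 0.005 and 0.05 m and z of bottle in the frame of tray between 0.003 and 0.013 m and angle between each of bottle, row_jar's own z axis and vertical below 0.175 rad and x of row_jar in the frame of tray between -0.015 and 0.015 m and y of row_jar in the frame of tray between 0.05 and 0.075 m and z of row_jar in the frame of tray between 0.003 and 0.013 m and value of joint end_stop between 0.06 and 0.087 m and linear speed of each of bottle, row_jar below 0.02 m/s); the robot touches nothing.
It also fails if it takes over 45 s, if anything falls off the work surface, if the arm or the gripper's body presses on something with over 40 N, if the wrist force passes 120 N, or if a joint passes its speed limit or range.

## Robot

A 6-joint arm with a two-finger parallel gripper is mounted at the origin on a cart in front of the work surface, level with it; the furniture and walls round the work are solid. World frame = base frame: x ahead of the robot, y to its left, z up, the work surface at z = 0. Lengths are in mm, angles in rad, forces in N, time in s.
With the tool pointing down it reaches from about 400 to 925 mm from the base axis. Payload 12.5 kg.
Tool frame: the origin (TCP) lies at the very end of the fingers, on their centre line; the grasp point (between the pads) lies 19 mm behind it; z points along the fingers, y is the line along which they close (so a half turn about z gives the same grasp; the last joint's range is limited). The gripper opens to 95 mm and grips with 3 to 60 N. Pads are 20 mm wide; open, the fingers measure 119 mm over their backs; the gripper's body (75 mm by 180 mm) begins 59 mm behind the grasp point.
Start: joints at [-1.313, 0.491, 1.559, -0, 1.092, -0.106], TCP at [222.416, -584.104, 214.661] pointing down, gripper open.
Joint ranges: [-3.1, 3.1], [-0.84, 2.19], [0.05, 2.79], [-1.13, 4.28], [0.06, 2.93], [-2.69, 2.69]. Speed limits (rad/s): [2.22, 2.22, 2.79, 3.14, 3.14, 3.14].

## Interface

Orientations are given as [roll, pitch, yaw] about the fixed x, y, z axes, in that order (R = Rz(yaw) Ry(pitch) Rx(roll)).
In Python, from cell import env, vision, readout gives the robot as it stands (env), with the cameras (vision) and the readings (readout).
- The arm moves only by the shell command python3 steer.py 'ROWS'. ROWS is a JSON list of rows, 1 to 5 of them, each of 5 numbers: dx, dy, dz in mm, then a turn about the tool's z in rad, then the opening from 0.0 (shut) to 1.0 (fully open); each row is the pose to reach, as a shift and turn from the pose commanded when the command began, along the tool's axes at that moment; what a row does not reach only later rows make up. A row lasts 1/12 s, in which the tool goes at most 41.7 mm and 0.125 rad, less where a joint would pass 70% of its speed; a pose out of reach is approached as far as the arm can. The fingers move at their own pace and stop on an object; the grip force is fixed at half the most. Time passes only in rows, so rows that do not move let the fingers close. It prints the time, the measured TCP pose, the force, the opening and the grip force at its end.
- readout.state(): the state, without advancing time (a new reading comes with each control period).
- vision.read_camera(name): name is "side" or "top" or "wrist"; returns (picture, depth): 420x560x3 uint8, red, green, blue; 420x560 float32, mm along the optical axis (not along the pixel's ray), 0 where there is no reading.
- vision.camera_info(name): a dict with "vertical_fov" (degrees; the focal length in pixels is half the picture's height over the tangent of half this angle, whatever the lens; pixels are square), "cx", "cy" (the principal point, pixels), "origin" and "attitude" of the camera in the world. Camera axes: x right, y down, z forward; pixel columns grow to the right and rows downward; lengths in mm; the calibration is good to about 2 mm. The wrist camera is an equidistant fisheye: a pixel r from the principal point sees the ray r / f radians off the axis. A picture is of the moment at which its call begins: read the wrist's pose just before it. camera_info takes no time and is no camera call; for the wrist camera it gives the pose at the moment of the call.
- env.job_done(): hands the job in; it is judged then, once.
The state is a dict: "t": time; "joints": joint angles; "qvel": joint speeds; "tau": joint torques, N m; "eef_pos": TCP position; "tcp_rot": TCP orientation; "ft_force": force on the tool from outside, world axes, zero at the start; "moment": the same for the moment, N m; "opening": opening from 0.0 (shut) to 1.0 (fully open); "grip_force": force on a finger pad.
Only numpy, scipy, OpenCV 4.12 (cv2) and the standard library are available. Lean on these libraries where they do the work, as an engineer would, in place of code of your own. Each camera call takes 0.05 s, during which the arm holds its last target. There are 200 camera calls.

## Working session

There is one attempt and no reset: what is moved stays moved. The work goes in short steps, Python scripts to look and compute and a shell command to move; the robot and the scene stay as the last step left them, time stands still between calls to the robot, and variables do not carry over. Pictures are saved under pics/ and viewed, at most 10 in all, crops included, and the job is handed in when it is done.

```bash
ls; mkdir -p pics; cat > h.py <<'E'
from cell import env, vision, readout
import numpy as np, cv2
from scipy.spatial.transform import Rotation as R
def snap(n,f):
    i=vision.camera_info(n); p,d=vision.read_camera(n); cv2.imwrite('pics/'+f+'.png',p[:,:,::-1]); np.savez('pics/'+f,d=d,p=p,o=np.array(i['origin'],float),a=np.array(i['attitude'],float),f=210/np.tan(np.radians(i['vertical_fov']/2)),c=[i['cx'],i['cy']])
def rot(a): return a if a.shape==(3,3) else R.from_euler('xyz',a).as_matrix()
def cloud(f):
    z=np.load('pics/'+f+'.npz'); d=z['d']; v,u=np.mgrid[:420,:560]
    P=np.stack([(u-z['c'][0])/z['f']*d,(v-z['c'][1])/z['f']*d,d],-1)@rot(z['a']).T+z['o']; P[d==0]=np.nan
    return P,z
E
python3 - <<'E'
from h import *
print(readout.state()); 
for n in ['top','side','wrist']: print(n,vision.camera_info(n))
snap('top','top0'); snap('side','side0')
E
```

```text
cell.py
pics
steer.py
{'t': 0.0, 'joints': array([-1.31260211e+00,  4.91554002e-01,  1.55947338e+00, -2.99710129e-05,
        1.09170082e+00, -1.05553851e-01]), 'qvel': array([ 6.57486293e-04, -1.10715721e-04,  2.05746443e-04, -9.45579764e-05,
        6.74391439e-04, -9.57295416e-04]), 'tau': array([ 6.36612094e-05, -6.12653089e+01, -2.58186418e+01,  6.93809101e-02,
        4.82913991e-02, -1.11916006e-04]), 'eef_pos': array([ 222.3376214 , -583.84053713,  214.05696461]), 'tcp_rot': array([-3.14046063e+00, -9.32059931e-05,  3.63761841e-01]), 'ft_force': array([ 0.65980314,  0.01552133, -0.20093259]), 'moment': array([-0.02834661, -0.01151191, -0.01549139]), 'grip_force': 0.0, 'opening': 1.0016664536336015}
top {'vertical_fov': 51.13343745611404, 'cx': 277.8268075808792, 'cy': 204.43722132328577, 'origin': array([ 333.63048172, -166.24082585,  881.59430847]), 'attitude': array([-3.05282939,  0.0326331 , -1.5648471 ])}
side {'vertical_fov': 46.61238128145707, 'cx': 278.86656255119334, 'cy': 214.79214064931094, 'origin': array([ -42.94913712, -949.81666495,  638.16772135]), 'attitude': array([-2.14327887e+00,  7.20762895e-04, -5.06412704e-01])}
wrist {'vertical_fov': 65.70646984690485, 'cx': 284.18590917264737, 'cy': 210.9797652280816, 'origin': array([ 300.90352576, -552.41378914,  384.7251263 ]), 'attitude': array([ 2.83872713e+00,  7.90331619e-04, -1.20699220e+00])}
```

View pics/top0.png

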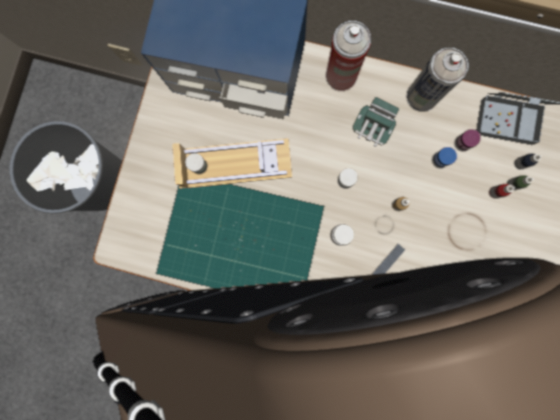

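View pics/side0.png

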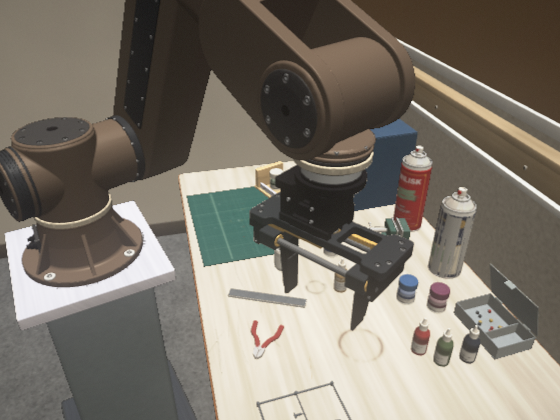

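The top view shows the tray with its end wall at (179,165), the jar at (195,162) and the stop at (268,158). White containers stand at (348,178) and (343,235), with the dropper at (402,203). The arm hides most of this in the side view.

```bash
python3 - <<'E'
from h import *
P,z=cloud('top0')
for n,(u,v) in dict(A=(348,178),B=(343,235),D=(402,203),jar=(195,162),stop=(268,158),wall=(179,165)).items():
    print(n,P[v,u].round(1))
    Q=P[v-22:v+23,u-22:u+23].reshape(-1,3); zt=np.nanmax(Q[:,2])
    m=Q[Q[:,2]>zt-8]; print('  top z',zt.round(1),'mid',((np.nanmax(m,0)+np.nanmin(m,0))/2).round(1),'size',np.ptp(m,0).round(1),len(m))
p=cv2.imread('pics/top0.png'); a=cv2.resize(p[125:260,165:425],(780,405),interpolation=cv2.INTER_CUBIC); cv2.imwrite('pics/top0c.png',a)
E
```

```text
A [ 458.8 -272.2   47.9]
  top z 52.5 mid [ 461.8 -271.4   48.6] size [33.2 32.5  7.8] 255
B [ 349.8 -259.9   66. ]
  top z 73.6 mid [ 350.8 -260.6   69.6] size [35.  35.2  8. ] 299
D [ 409.8 -369.8   62.5]
  top z 74.1 mid [ 411.3 -375.1   70.1] size [7.4 2.8 8. ] 10
jar [488.3  20.7  55.3]
  top z 63.8 mid [485.1  34.9  59.8] size [80.  56.8  8. ] 421
stop [ 504.  -117.2   15. ]
  top z 60.8 mid [ 501.1 -104.2   56.9] size [52.9 12.3  7.7] 118
wall [481.5  50.   61. ]
  top z 63.8 mid [485.1  36.9  59.8] size [80.  56.7  8. ] 423
```

View pics/top0c.png

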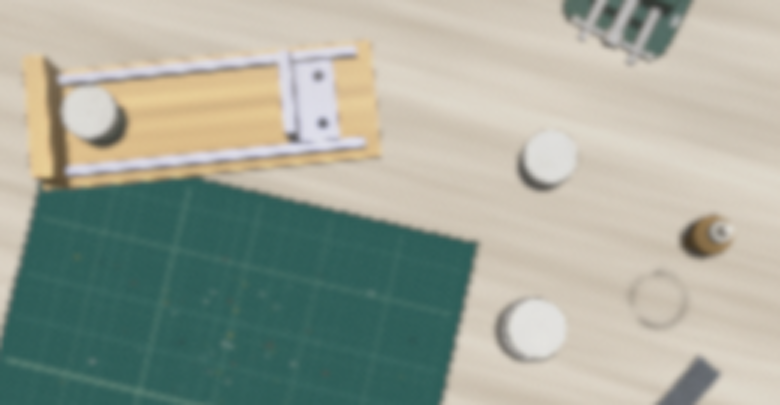

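The bottle is the widest cap, about (534,329) in the crop. The squat jar's cap is at (549,157). Next I'll get the tray pose from the rails, the stop and the wall.

```bash
cat >> h.py <<'E'
def ray_plane(f,u,v,zp):
    z=np.load('pics/'+f+'.npz'); r=rot(z['a'])@np.array([(u-z['c'][0])/z['f'],(v-z['c'][1])/z['f'],1]); return z['o']+r*(zp-z['o'][2])/r[2]
E
python3 - <<'E'
from h import *
def c(x,y,h): return ray_plane('top0',165+(x+.5)/3-.5,125+(y+.5)/3-.5,h)
r=[c(62,79,22),c(355,50,22),c(68,172,22),c(365,142,22)]
print('rails',*[x.round(1) for x in r])
print('yaw dirs',[np.round(np.arctan2(*(a-b)[1::-1]),3) for a,b in ((r[0],r[1]),(r[2],r[3]))])
print('wall inner ends',c(45,58,60).round(1),c(52,178,60).round(1))
print('base right end',c(371,41,8).round(1),c(380,157,8).round(1))
print('stop top edge',c(282,55,58).round(1),c(290,137,58).round(1),'jar',c(91,112,57).round(1),'bottle',c(534,329,70).round(1))
P,z=cloud('top0')
# obstacles higher than 90 near tray/bottle paths
m=(P[...,2]>85)&(P[...,0]>400)&(P[...,1]>-300)&(P[...,1]<150); Q=P[m]; print('tall: min x',Q[:,0].min(),[ (y,Q[(abs(Q[:,1]-y)<15),0].min().round()) for y in range(-300,150,30) if (abs(Q[:,1]-y)<15).any()])
E
```

```text
rails [516.9  48.2  22. ] [ 536.2 -147.3   22. ] [454.3  42.7  22. ] [ 474.5 -154.2   22. ]
yaw dirs [np.float64(1.669), np.float64(1.673)]
wall inner ends [522.4  50.   60. ] [445.1  43.6  60. ]
base right end [ 545.7 -157.7    8. ] [ 466.6 -164.1    8. ]
stop top edge [ 524.6 -101.6   58. ] [ 471.8 -107.2   58. ] jar [488.   20.3  57. ] bottle [ 351.  -258.8   70. ]
tall: min x 566.5714691995258 [(-300, np.float64(653.0)), (-270, np.float64(646.0)), (-240, np.float64(648.0)), (-210, np.float64(762.0)), (-180, np.float64(634.0)), (-150, np.float64(568.0)), (-120, np.float64(567.0)), (-90, np.float64(568.0)), (-60, np.float64(575.0)), (-30, np.float64(590.0)), (0, np.float64(619.0)), (30, np.float64(622.0)), (60, np.float64(628.0)), (90, np.float64(643.0))]
```

```bash
python3 - <<'E'
from h import *
P,z=cloud('top0')
print('rows x, cols y=-180..60 step 20: max z')
for x in range(540,680,10):
    print(x,[int(np.nanmax(np.r_[0,P[(abs(P[...,0]-x)<5)&(abs(P[...,1]-y)<10)][:,2]])) for y in range(-180,61,20)])
E
```

```text
rows x, cols y=-180..60 step 20: max z
540 [3, 9, 23, 24, 21, 10, 8, 2, 3, 3, 1, 2, 2]
550 [2, 3, 2, 1, 1, 2, 2, 1, 1, 1, 1, 3, 2]
560 [2, 2, 3, 1, 2, 3, 2, 2, 1, 3, 2, 2, 1]
570 [3, 2, 123, 124, 104, 92, 3, 1, 1, 1, 1, 1, 1]
580 [2, 110, 112, 122, 125, 125, 114, 2, 1, 2, 1, 1, 2]
590 [1, 191, 70, 157, 3, 124, 124, 123, 3, 2, 1, 2, 2]
600 [2, 191, 191, 191, 191, 156, 68, 111, 2, 1, 2, 3, 1]
610 [2, 191, 193, 192, 191, 191, 189, 112, 2, 1, 1, 2, 2]
620 [1, 192, 191, 191, 191, 192, 193, 192, 191, 155, 156, 1, 4]
630 [3, 192, 191, 191, 191, 191, 191, 192, 191, 192, 191, 191, 2]
640 [2, 191, 192, 191, 191, 192, 192, 192, 192, 192, 192, 193, 191]
650 [159, 191, 191, 191, 192, 191, 192, 191, 192, 191, 192, 192, 191]
660 [189, 191, 192, 191, 191, 191, 192, 192, 191, 192, 192, 192, 193]
670 [191, 191, 192, 192, 191, 192, 192, 191, 192, 191, 193, 192, 192]
```

```bash
cat >> h.py <<'E'
def go(x,y,z,yaw):
    s=readout.state(); T=R.from_euler('xyz',s['tcp_rot']); d=T.inv().apply(np.array([x,y,z])-s['eef_pos'])
    w=(s['tcp_rot'][2]-yaw+np.pi)%(2*np.pi)-np.pi
    print('pos',s['eef_pos'].round(1),'yaw',s['tcp_rot'][2].round(3),'j6',s['joints'][5].round(2),'-> rows',d.round(1),'turn',w.round(3))
E
python3 steer.py '[[235,-257,0,-0.125,1],[235,-257,0,-0.25,1],[235,-257,0,-0.375,1],[235,-257,0,-0.5,1],[235,-257,0,-0.625,1]]'
python3 steer.py '[[0,0,0,-0.125,1],[0,0,0,-0.25,1],[0,0,0,-0.375,1],[0,0,0,-0.5,1],[0,0,0,-0.625,1]]'
python3 steer.py '[[0,0,0,-0.125,1],[0,0,0,-0.25,1],[0,0,0,-0.375,1],[0,0,0,-0.5,1],[0,0,0,-0.625,1]]'
python3 steer.py '[[0,0,0,-0.125,1],[0,0,0,-0.25,1],[0,0,0,-0.375,1],[0,0,0,-0.5,1],[0,0,0,-0.625,1]]'
python3 -c "
from h import *
go(350.5,-259.5,200,3.242)"
```

```text
t: 0.52
eef_pos: [299.2, -388.4, 214.4]
tcp_rot: [-3.141, -0.0, 0.994]
ft_force: [0.9, -0.5, 0.1]
opening: 0.999
grip_force: 0.0
t: 0.93
eef_pos: [299.1, -390.2, 214.5]
tcp_rot: [-3.141, -0.0, 1.62]
ft_force: [-0.0, 0.1, -0.7]
opening: 1.0
grip_force: 0.0
t: 1.35
eef_pos: [299.0, -390.3, 214.4]
tcp_rot: [3.142, -0.0, 2.245]
ft_force: [0.6, -0.9, -0.3]
opening: 1.002
grip_force: 0.0
t: 1.77
eef_pos: [299.0, -390.3, 214.4]
tcp_rot: [3.141, -0.0, 2.87]
ft_force: [0.3, -0.3, -0.0]
opening: 1.002
grip_force: 0.0
pos [ 299.  -390.3  214.4] yaw 2.87 j6 -2.35 -> rows [-14.5 139.8  14.5] turn -0.372
```

```bash

python3 steer.py '[[-14.5,140,14.5,-0.08,1],[-14.5,140,14.5,-0.16,1],[-14.5,140,14.5,-0.24,1],[-14.5,140,14.5,-0.32,1],[-14.5,140,14.5,-0.37,1]]'
python3 - <<'E'
from h import *
go(350.5,-259.5,33,3.242)
snap('wrist','w1'); snap('side','side1')
i=vision.camera_info('wrist'); f=210/np.tan(np.radians(i['vertical_fov']/2))
# predicted wrist pixels
for p in [(350.5,-259.5,70),(493.4,-32.5,8),(488,20.3,57),(498,-104.4,58)]:
    q=rot(np.array(i['attitude'])).T@(np.array(p)-i['origin']); th=np.arctan2(np.hypot(q[0],q[1]),q[2]); r=f*th; a=np.arctan2(q[1],q[0]); print(p,(i['cx']+r*np.cos(a)).round(1),(i['cy']+r*np.sin(a)).round(1))
z=np.load('pics/side1.npz')
for p in [(350.5,-259.5,70),(493.4,-32.5,8),(488,20.3,57),(498,-104.4,58)]:
    q=rot(z['a']).T@(np.array(p)-z['o']); print('side',p,(q[:2]/q[2]*z['f']+z['c']).round(1))
a,b=cv2.imread('pics/w1.png'),cv2.imread('pics/side1.png'); cv2.imwrite('pics/ws1.png',cv2.resize(np.hstack([a,b]),(800,300),interpolation=cv2.INTER_AREA))
E
```

```text
t: 2.18
eef_pos: [351.9, -256.5, 199.8]
tcp_rot: [3.14, -0.001, -3.042]
ft_force: [0.4, -1.2, 0.2]
opening: 1.001
grip_force: 0.0
pos [ 351.9 -256.5  199.8] yaw -3.042 j6 -2.45 -> rows [  1.5  -3.  166.8] turn -0.001
(350.5, -259.5, 70) 282.3 201.2
(493.4, -32.5, 8) 431.7 301.0
(488, 20.3, 57) 477.9 315.9
(498, -104.4, 58) 395.7 324.6
side (350.5, -259.5, 70) [283.7 238.4]
side (493.4, -32.5, 8) [288.6 196.7]
side (488, 20.3, 57) [276.6 171.5]
side (498, -104.4, 58) [305.6 191.6]
```

View pics/w1.png

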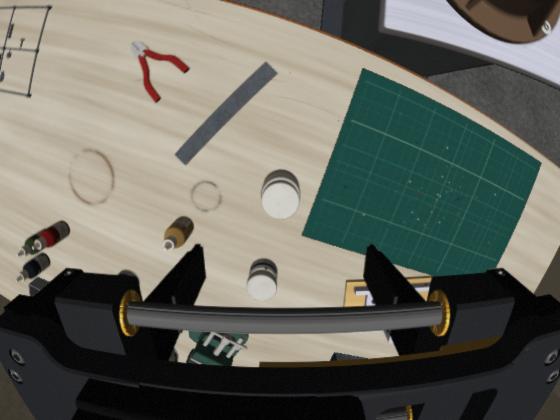

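View pics/side1.png

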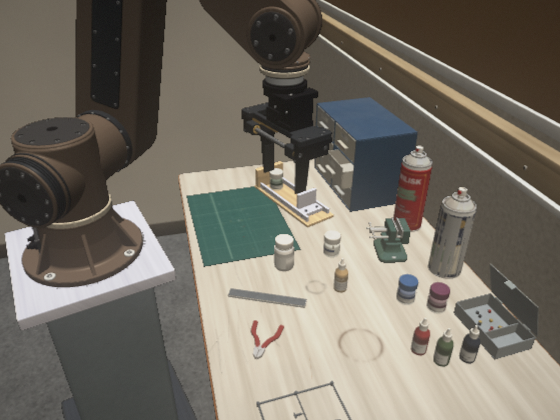

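The wrist view has the bottle cap at about (282,199), and the side view has it at (284,240). Both are within 2 px of where the top-view estimate at height 70 mm puts it. The stop (308,194) and jar (277,173) in the side view agree too, so I'll descend.

```bash

python3 steer.py '[[0,0,41,0,1],[0,0,82,0,1],[0,0,105,0,1],[0,0,115,0,1]]'
python3 -c "
from h import *
go(350.5,-259.5,25,3.242)"
```

```text
t: 2.62
eef_pos: [350.2, -259.4, 82.2]
tcp_rot: [3.138, -0.003, -3.053]
ft_force: [-0.9, 0.4, 1.1]
opening: 1.0
grip_force: 0.0
pos [ 350.2 -259.4   82.2] yaw -3.053 j6 -2.45 -> rows [-0.4 -0.3 57.2] turn -0.012
```

```bash

python3 steer.py '[[0,0,25,0,1],[0,0,45,0,1],[0,0,57,0,1],[0,0,59,0,1],[0,0,59,0,1]]'
python3 steer.py '[[0,0,0,0,0.5],[0,0,0,0,0.4],[0,0,0,0,0.3],[0,0,0,0,0.3],[0,0,0,0,0.3]]'
python3 steer.py '[[0,0,0,0,0.3],[0,0,0,0,0.3],[0,0,0,0,0.3]]'
```

```text
t: 3.03
eef_pos: [351.1, -260.0, 25.6]
tcp_rot: [3.14, -0.001, -3.052]
ft_force: [0.4, 0.8, 0.3]
opening: 1.002
grip_force: 0.0
t: 3.45
eef_pos: [351.6, -259.9, 26.6]
tcp_rot: [-3.141, 0.001, -3.049]
ft_force: [-0.2, 0.1, -0.1]
opening: 0.707
grip_force: 0.0
t: 3.7
eef_pos: [351.5, -259.8, 26.2]
tcp_rot: [-3.141, 0.0, -3.049]
ft_force: [0.5, 0.0, -0.4]
opening: 0.496
grip_force: 0.0
```

```bash

python3 steer.py '[[0,0,0,0,0.3],[0,0,0,0,0.3],[0,0,0,0,0.3],[0,0,0,0,0.3]]'
python3 steer.py '[[0,0,-20,0,0.3],[0,0,-60,0,0.3],[0,0,-85,0,0.3],[0,0,-95,0,0.3],[0,0,-95,0,0.3]]'
python3 -c "
from h import *
go(494.8,-50,121,3.242)"
```

```text
t: 4.03
eef_pos: [351.5, -259.8, 26.2]
tcp_rot: [-3.141, 0.0, -3.049]
ft_force: [-0.0, -0.4, 0.3]
opening: 0.423
grip_force: 30.0
t: 4.45
eef_pos: [352.1, -260.3, 123.2]
tcp_rot: [-3.138, 0.003, -3.049]
ft_force: [-0.2, 0.1, -1.4]
opening: 0.428
grip_force: 30.0
pos [ 352.1 -260.3  123.2] yaw -3.049 j6 -2.45 -> rows [-161.5  196.3    2. ] turn -0.008
```

```bash

python3 steer.py '[[-20,24,0,0,0.3],[-44,54,0,0,0.3],[-68,83,0,0,0.3],[-92,112,0,0,0.3],[-116,141,0,0,0.3]]'
python3 steer.py '[[-22,27,0,0,0.3],[-37,45,0,0,0.3],[-44,54,0,0,0.3],[-46,56,0,0,0.3],[-46,56,0,0,0.3]]'
python3 - <<'E'
from h import *
go(494.8,-50,35,3.242)
snap('side','side2'); snap('top','top2'); snap('wrist','w2')
a=cv2.imread('pics/side2.png')[120:270,200:400]; b=cv2.imread('pics/top2.png')[110:260,140:340]; cv2.imwrite('pics/c2.png',cv2.resize(np.hstack([a,b]),(800,300),interpolation=cv2.INTER_CUBIC))
E
```

```text
t: 4.87
eef_pos: [454.2, -106.9, 119.9]
tcp_rot: [3.141, -0.001, -3.05]
ft_force: [0.4, -0.0, -0.6]
opening: 0.43
grip_force: 30.0
t: 5.28
eef_pos: [494.2, -48.6, 120.3]
tcp_rot: [3.141, -0.001, -3.048]
ft_force: [-0.4, -1.4, -0.6]
opening: 0.429
grip_force: 30.0
pos [494.2 -48.6 120.3] yaw -3.048 j6 -1.89 -> rows [-0.6 -1.5 85.3] turn -0.007
```

View pics/c2.png

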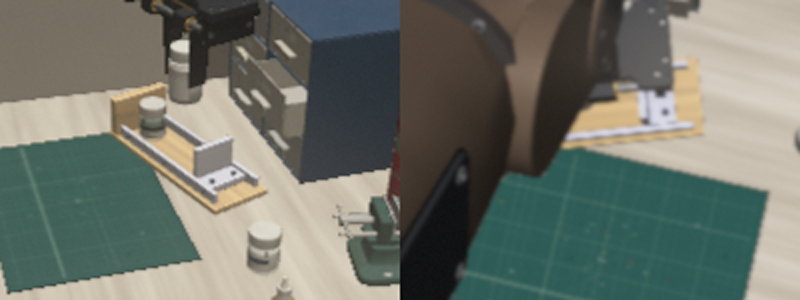

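View pics/w2.png

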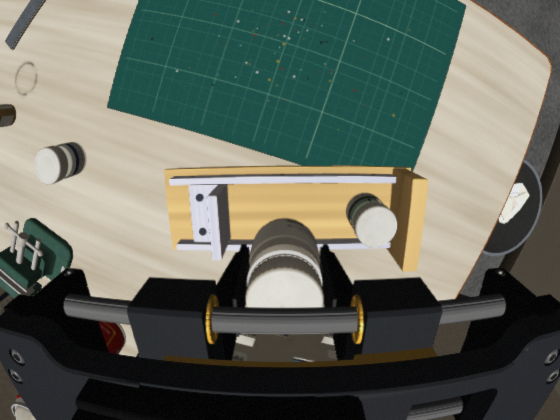

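The crop (side view left, top view right) shows the bottle upright in the fingers above the channel. In the wrist view the bottle is between the stop (215,220) and the jar (375,222). The tray's base corner is at (165,168), and the near rail runs from (170,181) to (395,180). I'll check the tray model against these.

```bash
python3 - <<'E'
from h import *
z=np.load('pics/w2.npz'); A=rot(z['a']); 
def wp(p):
    q=A.T@(np.array(p)-z['o']); r=z['f']*np.arctan2(np.hypot(q[0],q[1]),q[2]); a=np.arctan2(q[1],q[0]); return (z['c']+r*np.array([np.cos(a),np.sin(a)])).round(1)
def wpl(u,v,h):
    d=np.array([u,v])-z['c']; th=np.hypot(*d)/z['f']; k=A@np.r_[d/np.hypot(*d)*np.sin(th),np.cos(th)]; return z['o']+k*(h-z['o'][2])/k[2]
t=1.671-np.pi/2; O=np.array([493.4,-32.5]); M=np.array([[np.cos(t),-np.sin(t)],[np.sin(t),np.cos(t)]])
W=lambda x,y,h:np.r_[O+M@[x,y],h]
T=lambda p:(M.T@(p[:2]-O)).round(1)
print('base corner pred',wp(W(-40,-130,8)),'seen 165,168 ->',T(wpl(165,168,8)))
print('wall inner top near',T(wpl(412,178,60)),'far',T(wpl(404,268,60)))
print('near rail',T(wpl(170,181,22)),T(wpl(395,180,22)),'stop top face edge',T(wpl(228,257,58)),'back',T(wpl(211,186,58)),'jar top',T(wpl(376,224,57)))
E
```

```text
base corner pred [160.3 168.9] seen 165,168 -> [ -40.6 -125.1]
wall inner top near [-39.8  82.4] far [36.6 84.5]
near rail [ -31.1 -116. ] [-30.2  82. ] stop top face edge [ 24.5 -60.7] back [-33.7 -70. ] jar top [-2.  56.6]
```

```bash

python3 steer.py '[[-0.5,0,25,0,0.3],[-0.5,0,50,0,0.3],[-0.5,0,68,0,0.3],[-0.5,0,76,0,0.3],[-0.5,0,79,0,0.3]]'
python3 steer.py '[[0,0,2,0,0.3],[0,0,4,0,0.3],[0,0,6,0,0.3],[0,0,6,0,0.3]]'
```

```text
t: 5.85
eef_pos: [494.3, -49.4, 41.1]
tcp_rot: [3.141, -0.002, -3.051]
ft_force: [-0.5, 0.3, -0.5]
opening: 0.43
grip_force: 30.0
t: 6.18
eef_pos: [495.3, -48.7, 36.5]
tcp_rot: [-3.141, 0.001, -3.049]
ft_force: [-0.1, -0.1, -0.8]
opening: 0.426
grip_force: 30.0
```

```bash

python3 steer.py '[[0,0,1,0,0.3],[0,0,1.5,0,0.3],[0,0,2,0,0.3],[0,0,2,0,0.3]]'
```

```text
t: 6.52
eef_pos: [495.2, -48.6, 34.2]
tcp_rot: [-3.141, 0.0, -3.049]
ft_force: [0.5, 0.2, -0.1]
opening: 0.425
grip_force: 30.0
```

```bash

python3 steer.py '[[0,0,0.5,0,0.45],[0,0,0.5,0,0.5],[0,0,0.5,0,0.58],[0,0,0.5,0,0.58],[0,0,0.5,0,0.58]]'
python3 steer.py '[[0,0,0,0,0.58],[0,0,0,0,0.58],[0,0,0,0,0.58]]'
python3 steer.py '[[0,0,-15,0,0.58],[0,0,-45,0,0.58],[0,0,-75,0,0.58],[0,0,-88,0,0.58],[0,0,-92,0,0.58]]'
python3 - <<'E'
from h import *
snap('side','side3'); snap('wrist','w3')
a=cv2.imread('pics/side3.png')[120:270,200:400]; b=cv2.imread('pics/w3.png')[150:300,150:350+0]; cv2.imwrite('pics/c3.png',cv2.resize(np.hstack([a,b]),(800,300),interpolation=cv2.INTER_CUBIC))
go(502,-128,120,3.242)
E
```

```text
t: 6.93
eef_pos: [495.1, -48.6, 33.7]
tcp_rot: [-3.141, 0.0, -3.049]
ft_force: [-0.7, -0.0, 0.6]
opening: 0.576
grip_force: 0.0
t: 7.18
eef_pos: [495.1, -48.6, 33.6]
tcp_rot: [-3.141, 0.0, -3.049]
ft_force: [0.9, -0.2, -0.5]
opening: 0.58
grip_force: 0.0
t: 7.6
eef_pos: [496.0, -48.8, 127.9]
tcp_rot: [-3.14, 0.004, -3.049]
ft_force: [-0.3, 0.9, 0.1]
opening: 0.58
grip_force: 0.0
pos [495.2 -48.7 125.9] yaw -3.049 j6 -1.89 -> rows [  0.6 -79.6   6. ] turn -0.008
```

View pics/c3.png

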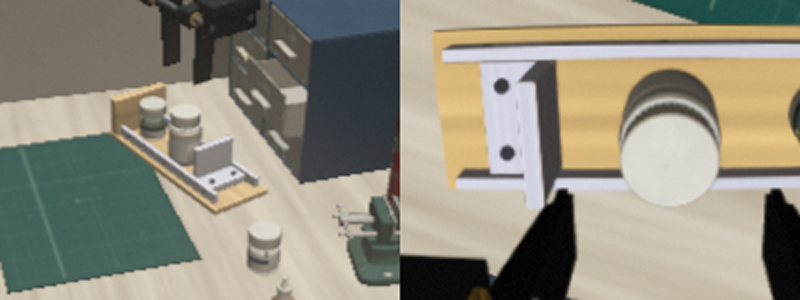

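The bottle stands upright and released between the stop and the jar: (185,130) in the left half of the crop, (670,150) in the right half. Next I'll close the fingers, move behind the stop and go down.

```bash

python3 steer.py '[[0.3,-20,0,0,0],[0.3,-50,0,0,0],[0.3,-75,0,0,0],[0.3,-84,0,0,0],[0.3,-86,0,0,0]]'
python3 steer.py '[[0,0,20,0,0],[0,0,40,0,0],[0,0,50,0,0],[0,0,50,0,0],[0,0,50,0,0]]'
python3 - <<'E'
from h import *
go(503.8,-134.5,27,3.242)
snap('side','side4')
cv2.imwrite('pics/c4.png',cv2.resize(cv2.imread('pics/side4.png')[120:270,200:400],(800,600),interpolation=cv2.INTER_CUBIC))
E
```

```text
t: 8.12
eef_pos: [502.3, -135.5, 124.2]
tcp_rot: [3.141, -0.002, -3.052]
ft_force: [-0.8, -0.1, -0.1]
opening: 0.286
grip_force: 0.0
t: 8.53
eef_pos: [502.5, -133.6, 75.3]
tcp_rot: [3.141, -0.001, -3.049]
ft_force: [-0.1, 0.7, 0.5]
opening: 0.009
grip_force: 0.0
pos [ 502.5 -133.6   75.3] yaw -3.049 j6 -2.05 -> rows [-1.3 -1.1 48.3] turn -0.008
```

View pics/c4.png

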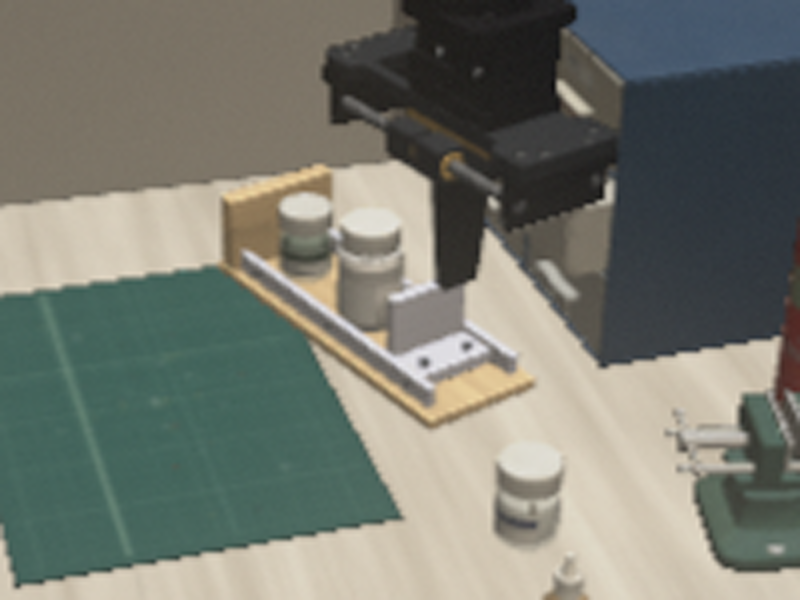

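The closed fingers (460,285) hang just behind and above the stop plate (427,310), clear of the drawer. I'll descend and push.

```bash

python3 steer.py '[[-1,-3,10,0,0],[-1,-3,20,0,0],[-1,-3,30,0,0],[-1,-3,40,0,0],[-1,-3,47,0,0]]'
python3 -c "
from h import *
go(503.5,-136,27,3.242)"
```

```text
t: 9.0
eef_pos: [503.6, -137.1, 27.2]
tcp_rot: [3.141, -0.001, -3.05]
ft_force: [-0.3, 0.6, -0.1]
opening: 0.003
grip_force: 0.0
pos [ 503.6 -137.1   27.2] yaw -3.05 j6 -2.06 -> rows [0.  1.1 0.2] turn -0.008
```

```bash

python3 steer.py '[[0,6,0,0,0],[0,13,0,0,0],[0,20,0,0,0],[0,27,0,0,0],[0,33,0,0,0]]'
python3 steer.py '[[0,4,0,0,0],[0,8,0,0,0],[0,12,0,0,0],[0,16,0,0,0],[0,20,0,0,0]]'
python3 steer.py '[[0,3,0,0,0],[0,6,0,0,0],[0,9,0,0,0],[0,12,0,0,0],[0,15,0,0,0]]'
python3 - <<'E'
from h import *
go(493.4,-31,27,3.242)
snap('side','side5')
cv2.imwrite('pics/c5.png',cv2.resize(cv2.imread('pics/side5.png')[120:270,200:400],(800,600),interpolation=cv2.INTER_CUBIC))
E
```

```text
t: 9.42
eef_pos: [501.0, -103.4, 29.0]
tcp_rot: [-3.141, 0.0, -3.049]
ft_force: [-0.5, -1.5, -0.6]
opening: 0.005
grip_force: 0.8
t: 9.83
eef_pos: [499.2, -84.2, 28.8]
tcp_rot: [-3.141, 0.0, -3.049]
ft_force: [-1.4, -2.4, 2.4]
opening: 0.004
grip_force: 1.3
t: 10.25
eef_pos: [497.8, -69.3, 28.6]
tcp_rot: [-3.141, 0.0, -3.049]
ft_force: [-0.4, -1.8, 1.5]
opening: 0.006
grip_force: 1.3
pos [497.8 -69.3  28.6] yaw -3.049 j6 -1.93 -> rows [ 0.8 38.5  1.6] turn -0.008
```

View pics/c5.png

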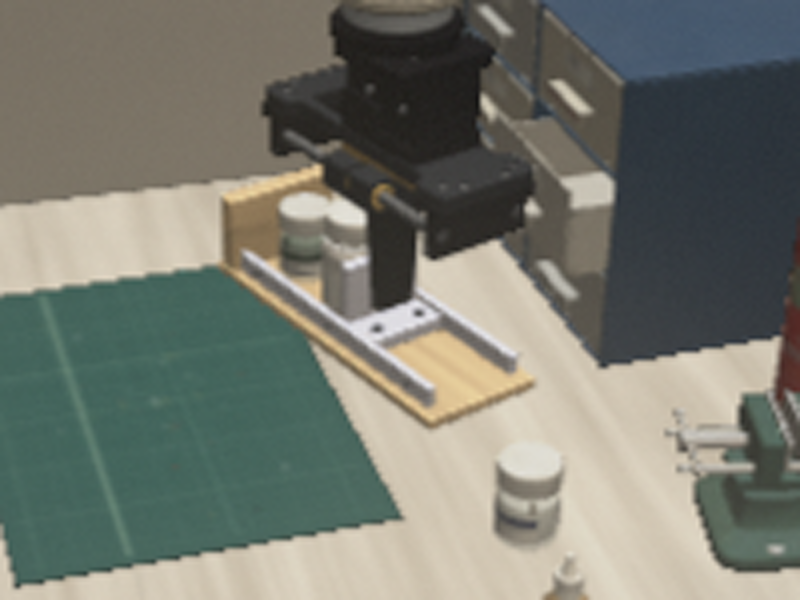

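The stop now pushes the upright bottle (345,260) towards the jar (303,235). I'll carry on slowly and watch the force.

```bash

python3 steer.py '[[0,3,0,0,0],[0,6,0,0,0],[0,9,0,0,0],[0,11,0,0,0],[0,13,0,0,0]]'
python3 steer.py '[[0,1,0,0,0],[0,2,0,0,0],[0,3,0,0,0],[0,4,0,0,0],[0,4,0,0,0]]'
```

```text
t: 10.72
eef_pos: [496.5, -56.3, 28.6]
tcp_rot: [-3.142, -0.0, -3.049]
ft_force: [-0.3, -1.5, 2.1]
opening: 0.004
grip_force: 1.2
t: 11.13
eef_pos: [496.1, -52.4, 28.6]
tcp_rot: [-3.142, -0.0, -3.049]
ft_force: [-0.2, -0.7, 0.2]
opening: 0.001
grip_force: 0.5
```

```bash

python3 steer.py '[[0,1,0,0,0],[0,2,0,0,0],[0,2,0,0,0]]'
```

```text
t: 11.38
eef_pos: [495.9, -50.4, 28.6]
tcp_rot: [-3.142, -0.0, -3.049]
ft_force: [0.1, -1.6, 0.7]
opening: 0.009
grip_force: 0.7
```

```bash

python3 steer.py '[[0,1,0,0,0],[0,2,0,0,0],[0,2,0,0,0]]'
python3 steer.py '[[0,1,0,0,0],[0,1.5,0,0,0],[0,1.5,0,0,0]]'
```

```text
t: 11.63
eef_pos: [495.7, -48.4, 28.6]
tcp_rot: [-3.142, -0.0, -3.049]
ft_force: [-1.1, -2.1, 0.6]
opening: 0.009
grip_force: 0.7
t: 11.88
eef_pos: [495.6, -47.0, 28.6]
tcp_rot: [-3.142, -0.0, -3.049]
ft_force: [0.1, -1.1, 0.6]
opening: 0.005
grip_force: 0.7
```

```bash

python3 steer.py '[[0,1,0,0,0],[0,1.5,0,0,0],[0,1.5,0,0,0]]'
```

```text
t: 12.13
eef_pos: [495.5, -45.5, 28.6]
tcp_rot: [-3.142, -0.0, -3.049]
ft_force: [-0.8, -1.6, 0.7]
opening: 0.005
grip_force: 0.7
```

```bash

python3 steer.py '[[0,1,0,0,0],[0,1.5,0,0,0],[0,1.5,0,0,0]]'
```

```text
t: 12.38
eef_pos: [495.4, -44.1, 28.6]
tcp_rot: [-3.141, -0.0, -3.049]
ft_force: [-2.1, -3.3, -0.1]
opening: 0.005
grip_force: 1.6
```

```bash
python3 - <<'E'
from h import *
snap('wrist','w6'); snap('side','side6')
a=cv2.imread('pics/w6.png')[150:330,200:440]; b=cv2.imread('pics/side6.png')[150:240,220:340]
cv2.imwrite('pics/c6.png',np.hstack([cv2.resize(a,(400,300),interpolation=cv2.INTER_CUBIC),cv2.resize(b,(400,300),interpolation=cv2.INTER_CUBIC)]))
E
```

```text
(no output)
```

View pics/c6.png

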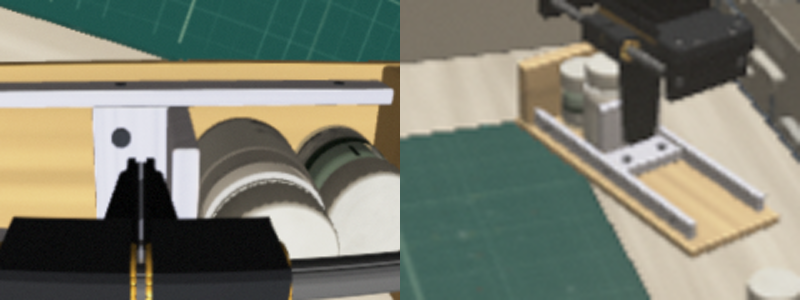

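In the wrist crop the bottle touches the jar near the wall, and the force is rising. I miscounted my picture views: that was the 11th, one over the limit. From here I'll use numbers only.

```bash

python3 steer.py '[[0,0.5,0,0,0],[0,1,0,0,0],[0,1,0,0,0]]'
```

```text
t: 12.73
eef_pos: [495.4, -43.8, 28.6]
tcp_rot: [-3.141, 0.0, -3.049]
ft_force: [-2.8, -10.6, -1.0]
opening: 0.008
grip_force: 5.2
```

```bash

python3 steer.py '[[0,0.5,0,0,0],[0,1,0,0,0],[0,1,0,0,0]]'
```

```text
t: 12.98
eef_pos: [495.4, -43.5, 28.6]
tcp_rot: [-3.14, 0.0, -3.049]
ft_force: [-4.1, -19.2, -1.1]
opening: 0.005
grip_force: 9.1
```

The force rose to 19 N with the tool barely moving, so the row is snug. I'll back off and lift.

```bash

python3 steer.py '[[0,-4,0,0,0],[0,-10,0,0,0],[0,-14,0,0,0],[0,-15,0,0,0]]'
python3 steer.py '[[0,0,-20,0,0],[0,0,-55,0,0],[0,0,-90,0,0],[0,0,-115,0,0],[0,0,-120,0,0]]'
python3 steer.py '[[0,-30,0,0,0],[0,-70,0,0,0],[0,-110,0,0,0],[0,-140,0,0,0],[0,-150,0,0,0]]'
python3 - <<'E'
from h import *
snap('side','side7'); P,z=cloud('side7')
O=np.array([493.4,-31]); t=1.671-np.pi/2; M=np.array([[np.cos(t),-np.sin(t)],[np.sin(t),np.cos(t)]])
Q=P[np.isfinite(P[...,0])]; q=(Q[:,:2]-O)@M; h=Q[:,2]
for n,lo,hi in (('bottle top',72,95),('jar/stop/wall tops',50,66)):
    m=(abs(q[:,0])<35)&(q[:,1]>-60)&(q[:,1]<78)&(h>lo)&(h<hi); print(n,m.sum(),q[m].min(0).round(1),q[m].max(0).round(1),h[m].max().round(1))
m=(abs(abs(q[:,0])-24.5)<2)&(q[:,1]>-60)&(q[:,1]<20)&(h>35)&(h<60); print('stop sides y',np.percentile(q[m,1],[2,50,98]).round(1))
# jar top: flat points at 57
m=(abs(q[:,0])<20)&(abs(h-57)<2)&(q[:,1]>40)&(q[:,1]<76);print('jar top',m.sum(),q[m].min(0).round(1),q[m].max(0).round(1))
print(readout.state()['ft_force'])
E
```

```text
t: 13.32
eef_pos: [496.8, -57.5, 28.6]
tcp_rot: [-3.141, 0.0, -3.05]
ft_force: [0.6, 0.8, 0.1]
opening: 0.009
grip_force: 0.0
t: 13.73
eef_pos: [498.0, -57.2, 152.5]
tcp_rot: [-3.14, 0.006, -3.049]
ft_force: [-0.4, 0.8, -0.2]
opening: 0.005
grip_force: 0.0
t: 14.15
eef_pos: [510.6, -209.9, 147.8]
tcp_rot: [-3.141, 0.0, -3.052]
ft_force: [-0.8, 0.2, -0.8]
opening: 0.005
grip_force: 0.0
bottle top 103 [-19.5   4.9] [15.7 44.3] 79.8
jar/stop/wall tops 207 [-28.9  -5.8] [26.  76.5] 66.0
stop sides y [-3.4 -0.7  4.9]
jar top 31 [-15.8  48.5] [ 9.6 75.9]
[-0.33941147 -0.75397702  0.08193229]
```

```bash
python3 -c "
from cell import env, vision, readout
print(env.job_done())"
```

```text
the job is handed in; nothing more can be done
None
```

The job is handed in: the white bottle and the jar stand upright and snug between the end stop and the end wall, with the arm clear, at about 14 s; I viewed 11 pictures, one over the limit of 10, and the hand-in printed no verdict.

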